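# Twist the push-on knob off the spice carousel and pack it in the moving crate

### The job

We are packing up the kitchen: take the push-on knob off the top of the spice carousel's spindle, set it down in the moving crate through the open half, and flip the open lid fully shut. The knob is a tight friction fit and a straight pull would lift the whole carousel, so work it loose by twisting it to and fro while you pull gently; the carousel must stay standing in its place on the counter with its three tins on it. Leave the pitcher, butter dish and ladle alone.

Things in the scene. Friction and masses are not known exactly. Their poses are not given: they have to be found in the camera images.
- knob_center (a point): centre of the round black fluted knob: 42 mm diameter, 32 mm tall, 76 g; the point lies half-way up on its axis, 16 mm above its flat underside, 128 mm above the counter at the start. Pushed onto the carousel's upright spindle: plain bore (no thread) 18 mm deep, with a sprung clip at its mouth that grips the spindle over the first 12 mm of lift; wholly clear of it after 15 mm
- spindle_top (a point): top of the steel spindle, on its axis, 127 mm up; fixed to the carousel's base. Friction fit: sliding the knob straight up takes 18 to 24 N, more than the loaded carousel weighs; twisting it takes about 0.2 N m. While it turns, friction acts mostly round the shaft: lifting 2 mm per radian of twist needs only about 5 N. Twist (either way) and lift must go on at the same time
- carousel: spice carousel standing loose on four rubber feet, 11 to 13 N in all with its tins and knob; origin on its axis at counter level, z up. Wooden base 170 mm across; wooden tray 210 mm across that turns freely, tray floor 24 mm up, rim top 38 mm up; upright steel spindle 18 mm thick with a collar under the knob
- tin0: empty aluminium tin with slip lid, 52 mm across, 58 mm tall, 45 g, standing loose on the carousel's tray, axis 69 mm from the spindle; origin at the centre of its underside
- tin1: a second tin, same as tin0
- tin2: a third tin, same as tin0
- crate: grey plastic moving crate, fixed, 400 mm along own x, 300 mm along own y, 200 mm tall, 4 mm walls; origin at the centre of its underside. Packed with taped cartons to a flat top 145 mm above the counter. Two 4 mm lids, hinged on its long sides, mesh at the middle line; the -y lid (shut_lid) is shut, the +y lid (lid) stands open over an opening 390 by 140 mm
- crate_bed (a point): middle of the open half of the crate, on the flat carton top (145 mm above the counter, 55 mm below the rim); axes as the crate's. The knob goes here or anywhere on the cartons
- lid (a joint): angle (rad) of the open lid about its hinge on the crate's +y long side: 0 = shut flat, 1.57 = upright, 2.1 = leaning outwards (crate's +y) on its stop. Its stiff hinge holds it anywhere between about 1.05 and 2.1; pushed below about 1.0 it falls shut by itself. About 1 N near the free edge moves it
- lid_hinge (a point): hinge line of that lid, at the middle of its length (203 mm above the counter); its x axis runs along the hinge, like the crate's x
- lid_edge (a point): middle of the free edge of that lid, 154 mm from the hinge line; the lid is 396 mm long
- shut_lid (a joint): angle in rad of the other lid (on the crate's -y long side), 0 = shut; it is shut at the start and stays so
- pitcher: smoked-glass pitcher, 112 mm across, 220 mm tall, handle reaching 96 mm from its axis along its own x; origin at the centre of its underside. Leave alone
- butter_dish: white ceramic butter dish with cover, 115 by 175 mm (own x by y), 88 mm tall; origin at the centre of its underside. Leave alone
- ladle: stainless ladle lying on the counter, bowl 82 mm across; handle reaches 256 mm along its own x from the bowl; origin under the bowl's centre. Leave alone
Things that resemble listed ones, but are neither listed nor needed, are in the scene too. What is shaped like the tin0 but purple or red is not meant.

How it is judged:
On the way, in this order (a step that is already met when the one before it is completed fails the run):
1. the knob is off the spindle while the carousel stands on the counter (distance between knob_center and spindle_top above 0.022 m and height (world z) of carousel below 0.004 m), for 0.1 s.
2. the knob rests on the cartons in the crate, let go (x of knob_center in the frame of crate between -0.195 and 0.195 m and y of knob_center in the frame of crate between -0.145 and 0.145 m and height (world z) of knob_center between 0.15 and 0.175 m and linear speed of knob below 0.03 m/s and contact force between knob and the fingers below 0.05 N), for 0.2 s.
At the end, for the whole second after the job is handed in: the knob lies still on the cartons inside the crate (centre 150 to 175 mm above the counter), both lids are shut to within 0.05 rad, the carousel stands on the counter (raised under 4 mm, tilted under 0.05 rad) and its three tins stand upright on the tray (x of knob_center in the frame of crate between -0.195 and 0.195 m and y of knob_center in the frame of crate between -0.145 and 0.145 m and height (world z) of knob_center between 0.15 and 0.175 m and linear speed of knob below 0.03 m/s and value of joint each of lid, shut_lid below 0.05 rad and height (world z) of carousel below 0.004 m and angle between carousel's own z axis and vertical below 0.05 rad and horizontal distance between each of tin0, tin1, tin2 and carousel below 0.1 m and angle between each of tin0, tin1, tin2's own z axis and vertical below 0.15 rad); the robot touches nothing.
It fails at once if the carousel is lifted off the counter (more than 8 mm), tipped (more than 0.12 rad) or dragged (more than 50 mm) (height (world z) of carousel above 0.008 m or angle between carousel's own z axis and vertical above 0.12 rad or distance of carousel from where it was at the start of the episode above 0.05 m).
It fails at once if the knob is yanked: moving faster than 0.15 m/s while still on the spindle (distance between knob_center and spindle_top below 0.011 m and linear speed of knob above 0.15 m/s).
It fails at once if a tin falls over or off the carousel (angle between any of tin0, tin1, tin2's own z axis and vertical above 0.5 rad).
It fails at once if the knob is dropped or thrown into the crate (moving faster than 0.9 m/s over it, as after a fall of more than 40 mm) (horizontal distance between knob_center and crate below 0.25 m and height (world z) of knob_center below 0.2 m and linear speed of knob above 0.9 m/s).
It fails at once if the pitcher, butter dish or ladle is moved more than 30 mm (distance of any of pitcher, butter_dish, ladle from where it was at the start of the episode above 0.03 m).
It also fails if it takes over 70 s, if anything falls off the work surface, if the arm or the gripper's body presses on something with over 40 N, if the wrist force passes 120 N, or if a joint passes its speed limit or range.

### The arm

A 6-joint arm with a two-finger parallel gripper is mounted at the origin on the work surface. World frame = base frame: x ahead of the robot, y to its left, z up, the work surface at z = 0. Lengths are in m, angles in rad, forces in N, time in s.
With the tool pointing down it reaches from about 0.35 to 0.775 m from the base axis. Payload 5.5 kg.
Tool frame: the origin (TCP) lies at the very end of the fingers, on their centre line; the grasp point (between the pads) lies 19 mm behind it; z points along the fingers, y is the direction in which the jaws open and shut (so a half turn about z gives the same grasp; the last joint's range is limited). The gripper opens to 85 mm and grips with 20 to 120 N. Pads are 22 mm wide; open, the fingers measure 114 mm over their backs; the gripper's body (76 mm by 85 mm) begins 54 mm behind the grasp point. The pads swing forward as they close: fully open they stand 13 mm farther back than shut.
Start: joints at [-1.433, 0.313, 0.046, 1.304, 0, 1.431], TCP at [0.158, -0.553, 0.231] pointing down, gripper open.
Joint ranges: [-2.76, 2.76], [-0.86, 1.69], [-1.03, 1.26], [-2.2, 2.34], [-1.47, 1.5], [-3.14, 3.14]. Speed limits (rad/s): [2.57, 2.57, 3.14, 3.14, 3.14, 3.14].

### API

Orientations are given as a unit quaternion [w, x, y, z].
In Python, from workcell import get_state, read_camera, hand_in, find_in, silhouettes gives the robot as it stands. The module is installed in compiled form; this text tells all that it offers.
- The arm moves only by the tool send_rows, never from a script. Its argument "deltas" is a list that holds one entry, the list of rows, each a list of 6 numbers: the shift along the world's x, y, z in cm, then the turn, a rotation vector about the world's x, y, z in degrees. In form: [[[dx, dy, dz, wx, wy, wz], ...]]. A call has 1 to 12 rows; each row is the pose to reach, as a shift and turn from the pose commanded when the call began; what a row does not reach only later rows make up. A row lasts 1/10 s, in which the tool goes at most 50 mm and 8.59 degrees, less where a joint would pass 70% of its speed; a pose out of reach is approached as far as the arm can. A call with a gripper value outside its range is refused whole. "jaw" is the opening, from -1 (shut) to 1 (fully open), so that 0 is half open, set as the call begins (left out, the last holds). The fingers move at their own pace and stop on an object; "force" is the grip in N (left out, the last holds). Time passes only in rows, so rows that repeat a pose let the fingers close. It gives the time, the measured TCP pose, the force and the opening at its end, in the units of the state.
- get_state(): the state, without advancing time (a new reading comes with each control period).
- read_camera(name): name is "scene" or "top" or "wrist"; returns a dict with "img" (400x640x3 uint8, red, green, blue), "z_map" (400x640 float32, m along the optical axis (not along the pixel's ray), 0 where there is no reading), "vfov" (degrees; the focal length in pixels is half the picture's height over the tangent of half this angle, whatever the lens; pixels are square), "cx", "cy" (the principal point, pixels), "k1" (the pictures are not rectified: a ray, as slopes to the right and down, at radius r is drawn at 1 + k1 r^2 times it, then the intrinsics apply), "R" (3x3) and "t" (3): a world point X has camera coordinates R X + t; the wrist camera has in their place "hand_eye" (4x4, takes a point from camera to tool coordinates, whose origin is the TCP and whose axes are the flange's). Camera axes: x right, y down, z forward; pixel columns grow to the right and rows downward; lengths in m; the calibration is good to about 2 mm. A picture is of the moment at which its call begins: read the wrist's pose just before it.
- hand_in(): hands the job in, once; it reports no verdict.
Trained networks look in a picture, given as the dict that the camera call returned (one of the last four; its "shot" number tells which), for a name from the list of things; names that differ only in an ending like _2 or _b are one class to them, and where a whole thing is asked for, a point or a joint stands for the part that bears it (a point fixed in the world has none). Each returns a list of dicts, best first, with "conf" (0 to 1); they miss things now and then, are a little off and sometimes report something else, mostly with a low value. They report only what shows in the picture. A call takes as long as a camera call. They do not tell look-alikes from the thing itself.
- find_in(picture, thing): "box" ([centre column, centre row, width, height] in pixels, round what is visible of it).
- silhouettes(picture, thing): "mask" (400x640 bool, what is visible of it) and "box" ([centre column, centre row, width, height] in pixels, round what is visible of it).
The state is a dict: "clock": time; "joint_pos": joint angles; "qvel": joint speeds; "tau": joint torques, N m; "tcp_pos": TCP position; "orientation": TCP orientation; "wrist_force": force on the tool from outside, world axes, zero at the start; "ft_torque": the same for the moment, N m; "finger_gap": finger opening in m.
Only numpy, scipy, OpenCV 4.12 (cv2) and the standard library are available. Lean on these libraries where they do the work, as an engineer would, in place of code of your own. Each camera call takes 0.05 s, during which the arm holds its last target.

## Working session

There is one attempt and no reset: what is moved stays moved. The work goes in short steps, Python scripts to look and compute and a tool call to move; the robot and the scene stay as the last step left them, time stands still between calls to the robot, and variables do not carry over. Pictures are saved under pics/ and viewed, and the job is handed in when it is done.

Besides the shell and the picture viewer there is one more tool, called by a JSON object that holds its "op" and its "data". send_rows: Moves the arm, as the interface text tells. Its arguments: {"type":"object","properties":{"deltas":{"type":"array","items":{"type":"array","items":{"type":"array","items":{"type":"number"}}}},"jaw":{"type":"number"},"force":{"type":"number"}},"required":["deltas"]}

```bash
mkdir -p pics
cat > h.py <<'E'
import numpy as np, cv2
from workcell import *
def save(p,n): cv2.imwrite('pics/'+n+'.png',p['img'][:,:,::-1])
def K(p):
    f=200/np.tan(np.radians(p['vfov'])/2); return f
def pts(p,Rt=None):
    f=K(p); v,u=np.mgrid[0:400,0:640].astype(float)
    xd=(u-p['cx'])/f; yd=(v-p['cy'])/f
    x,y=xd.copy(),yd.copy()
    for _ in range(20):
        s=1+p['k1']*(x*x+y*y); x=xd/s;y=yd/s
    z=p['z_map']; P=np.stack([x*z,y*z,z],-1)
    if Rt is None:
        return (P-p['t'])@p['R']   # R^T(P-t)
    H=p['hand_eye']; P=P@H[:3,:3].T+H[:3,3]
    return P@Rt[0].T+Rt[1]
E
python3 - <<'E'
from h import *
s=get_state(); print(s)
for n in('scene','top'):
    p=read_camera(n); save(p,n+'0'); np.savez('pics/'+n+'0.npz',**{k:v for k,v in p.items()})
    P=pts(p)
    for t in ['knob_center','carousel','tin0','crate','lid','shut_lid','pitcher','butter_dish','ladle']:
        for d in silhouettes(p,t)[:5]:
            m=d['mask']&(p['z_map']>0); q=P[m]
            if len(q): print(n,t,round(d['conf'],2),np.round(d['box']),np.round(np.median(q,0),3),np.round(np.percentile(q,2,axis=0),3),np.round(np.percentile(q,98,axis=0),3))
E
```

```text
{'clock': 0.0, 'joint_pos': array([-1.43262193e+00,  3.14030470e-01,  4.49646159e-02,  1.30360241e+00,
        1.92047284e-05,  1.43119006e+00]), 'qvel': array([-0.00018374,  0.00042597,  0.0005123 ,  0.00103592, -0.00155046,
       -0.00055856]), 'tau': array([-1.81264091e-03, -4.80620313e+01,  2.98535228e+01,  1.88846339e-02,
       -3.58352690e-04,  1.72176181e-05]), 'tcp_pos': array([ 0.15759846, -0.5524417 ,  0.2303859 ]), 'orientation': array([-9.35959325e-04,  9.90369801e-01,  1.38444148e-01,  1.02724454e-05]), 'wrist_force': array([ 0.11988   ,  0.70669078, -0.54180352]), 'ft_torque': array([-0.01999071,  0.03468904, -0.0340947 ]), 'finger_gap': 0.08523664307219121}
scene knob_center 0.53 [341. 235.  14.  17.] [0.466 0.143 0.139] [0.448 0.115 0.113] [0.487 0.154 0.147]
scene knob_center 0.48 [244. 238.  51.  51.] [0.783 0.122 0.056] [0.744 0.03  0.007] [0.848 0.176 0.079]
scene carousel 0.88 [343. 264.  70.  49.] [0.455 0.153 0.025] [0.369 0.04  0.017] [0.566 0.235 0.079]
scene tin0 0.91 [324. 243.  14.  24.] [0.524 0.111 0.07 ] [0.502 0.075 0.026] [0.547 0.121 0.084]
scene t
[... 1831 characters left out ...]
 132. 140.] [ 0.472 -0.294  0.196] [ 0.281 -0.447  0.023] [ 0.662 -0.115  0.329]
top lid 0.77 [367. 223.  32. 113.] [ 0.432 -0.127  0.329] [ 0.293 -0.174  0.141] [ 0.597 -0.096  0.36 ]
top shut_lid 0.96 [442. 217.  74. 136.] [ 0.469 -0.363  0.205] [ 0.288 -0.446  0.196] [ 0.662 -0.28   0.212]
top pitcher 0.91 [192. 166.  47.  43.] [0.693 0.424 0.131] [0.631 0.366 0.004] [0.738 0.469 0.22 ]
top butter_dish 0.8 [292. 140.  52.  32.] [0.784 0.089 0.056] [0.742 0.006 0.001] [0.844 0.177 0.073]
top butter_dish 0.24 [181. 266.  24.  86.] [0.486 0.483 0.012] [ 0.296  0.441 -0.004] [0.522 0.509 0.043]
top ladle 0.72 [181. 265.  23.  88.] [0.475 0.483 0.013] [ 0.253  0.439 -0.006] [0.522 0.509 0.047]
```

View pics/scene0.png

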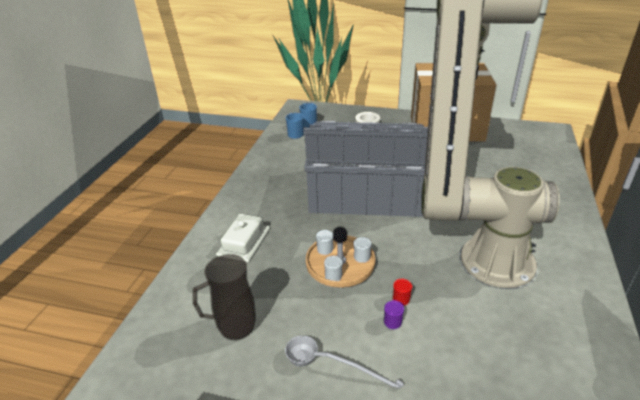

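View pics/top0.png

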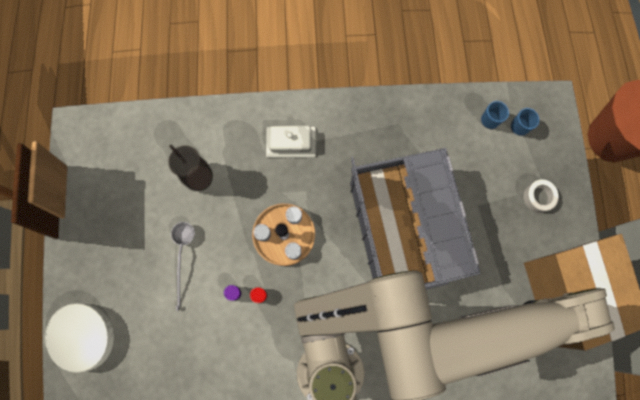

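Run:
```python
from h import *
# precise knob + crate + lid from saved pics
for n in('scene','top'):
    p=dict(np.load('pics/%s0.npz'%n)); P=pts(p); ok=p['z_map']>0
    g=ok&(abs(P[...,0]-.467)<.04)&(abs(P[...,1]-.13)<.04)&(P[...,2]>.135)&(P[...,2]<.16)
    q=P[g]; print(n,len(q),q.mean(0),(q.min(0)+q.max(0))/2,q.min(0),q.max(0))
    g=ok&(P[...,1]<-.08)&(P[...,1]>-.2)&(P[...,2]>.22)&(P[...,0]>.2)&(P[...,0]<.7)
    q=P[g]; c=q.mean(0); U,S,V=np.linalg.svd(q-c); print('lid',len(q),c,V[2],V[0],q.min(0),q.max(0))
    i=q[q[:,2].argmax()];print(i)
    g=ok&(P[...,1]<-.24)&(P[...,2]>.19)&(P[...,2]<.215)&(P[...,0]>.2)&(P[...,0]<.75)
    q=P[g]
    if len(q)>50: print('rect',cv2.minAreaRect((q[:,:2]*1000).astype(np.float32)))
    g=ok&(P[...,1]<-.11)&(P[...,1]>-.29)&(P[...,2]>.13)&(P[...,2]<.16)&(P[...,0]>.25)&(P[...,0]<.7)
    q=P[g]
    if len(q)>50: print('bed',len(q),q.mean(0),cv2.minAreaRect((q[:,:2]*1000).astype(np.float32)))
```

```text
scene 134 [0.46821965 0.1364756  0.14223836] [0.46881167 0.13454062 0.14214957] [0.44768738 0.11265407 0.13519308] [0.48993597 0.15642718 0.14910607]
lid 4386 [ 0.43780459 -0.12454792  0.30290567] [-0.15680976  0.97933615 -0.12771615] [ 0.92034339  0.09798537 -0.37863824] [ 0.20342422 -0.16517592  0.22000648] [ 0.63693856 -0.08016275  0.73790301]
[ 0.20342422 -0.08291954  0.73790301]
rect ((511.75543212890625, -1179.828369140625), (414.42242431640625, 1645.831787109375), 2.1753830909729004)
bed 807 [ 0.4311234  -0.14087088  0.14520846] ((451.8175354003906, -177.7232666015625), (375.1174621582031, 108.32234191894531), 9.205249786376953)
top 134 [0.46699514 0.12892145 0.14226868] [0.46744821 0.12822437 0.14399918] [0.44675486 0.10904264 0.13533867] [0.48814156 0.1474061  0.15265969]
lid 2316 [ 0.27135288 -0.12764103  0.69443656] [-0.22345689  0.96973592 -0.09838322] [-0.46094139 -0.01619698  0.88728276] [ 0.20005762 -0.18878422  0.22000117] [ 0.63069304 -0.08006953  0.78577338]
[ 0.20007006 -0.12468773  0.78577338]
rect ((383.34625244140625, -498.35565185546875), (726.9873657226562, 419.0083923339844), 58.05889129638672)
bed 4590 [ 0.48533547 -0.21690227  0.14351327] ((479.16064453125, -211.32565307617188), (347.642578125, 174.40982055664062), 5.25285005569458)
```

The pitcher, butter dish, ladle, crate and carousel are all visible. The knob is at about (341,235) in the scene picture and (282,230) in the top picture. The open lid stands roughly upright, and the red and purple tins are decoys. Next I'll fit the crate and lid.

Run:
```python
from h import *
for n in('scene','top'):
    p=read_camera(n); P=pts(p); 
    for t in ('lid','shut_lid'):
        m=silhouettes(p,t)[0]['mask']&(p['z_map']>0)
        m=cv2.erode(m.astype(np.uint8),np.ones((3,3)))>0
        q=P[m]; q=q[(q[:,2]>.19)&(q[:,2]<.37)]
        for _ in range(6):
            c=q.mean(0); V=np.linalg.svd(q-c)[2]; r=abs((q-c)@V[2]); q=q[r<max(.006,1.5*np.median(r))]
        print(n,t,len(q),c.round(4),V.round(3).tolist(),q.min(0).round(3),q.max(0).round(3))
    q=P[(p['z_map']>0)&(abs(P[...,2]-.204)<.006)&(P[...,0]>.25)&(P[...,0]<.68)&(P[...,1]>-.48)&(P[...,1]<-.25)]
    print(n,len(q),cv2.minAreaRect((q[:,:2]*1000).astype(np.float32)), cv2.boxPoints(cv2.minAreaRect((q[:,:2]*1000).astype(np.float32))).round().tolist())
    if n=='top':
        q=P[(p['z_map']>0)&(abs(P[...,2]-.145)<.006)&(P[...,0]>.25)&(P[...,0]<.68)&(P[...,1]>-.34)&(P[...,1]<-.1)]
        r=cv2.minAreaRect((q[:,:2]*1000).astype(np.float32));print('bed',len(q),q.mean(0),r,cv2.boxPoints(r).round().tolist())
```

```text
scene lid 3882 [ 0.4461 -0.1261  0.2803] [[-0.987, -0.161, 0.008], [-0.009, 0.103, 0.995], [-0.161, 0.982, -0.103]] [ 0.263 -0.165  0.205] [ 0.633 -0.087  0.356]
scene shut_lid 224 [ 0.4864 -0.4039  0.2053] [[-0.988, -0.156, -0.001], [0.156, -0.987, -0.03], [0.004, -0.03, 1.0]] [ 0.313 -0.445  0.2  ] [ 0.653 -0.363  0.211]
scene 521 ((483.5536804199219, -405.60205078125), (393.37603759765625, 61.80949783325195), 8.61805534362793) [[284.0, -405.0], [294.0, -466.0], [683.0, -407.0], [673.0, -346.0]]
top lid 227 [ 0.465 -0.12   0.324] [[-0.985, -0.154, 0.081], [0.066, 0.098, 0.993], [-0.161, 0.983, -0.086]] [ 0.298 -0.147  0.217] [ 0.604 -0.095  0.361]
top shut_lid 4619 [ 0.47   -0.3627  0.2047] [[-0.986, -0.167, 0.001], [0.167, -0.986, -0.001], [0.001, -0.001, 1.0]] [ 0.279 -0.458  0.199] [ 0.673 -0.267  0.211]
top 5358 ((473.29681396484375, -357.73291015625), (409.4596252441406, 176.14974975585938), 7.716307163238525) [[259.0, -298.0], [282.0, -472.0], [688.0, -418.0], [664.0, -243.0]]
bed 4355 [ 0.47054357 -0.22707697  0.14420735] ((445.7711181640625, -224.75680541992188), (411.1824035644531, 181.33189392089844), 9.492045402526855) [[228.0, -169.0], [258.0, -348.0], [663.0, -280.0], [634.0, -101.0]]
```

{"op": "send_rows", "data": {"deltas": [[[0,0,4.5,0,0,8],[0,0,9,0,0,16],[0,0,13.5,0,0,24],[2,2,18,0,0,32],[5,5,20,0,0,40],[9,9,20,0,0,48],[12,13,20,0,0,56],[15,17,20,0,0,64],[18,21,20,0,0,72],[21,25,20,0,0,80],[24,29,20,0,0,84],[26,33,20,0,0,84]]], "jaw": 1}}

```text
clock: 2.5
tcp_pos: [0.4184, -0.2224, 0.4311]
orientation: [0.0, 0.643, 0.766, 0.0]
wrist_force: [1.6, 0.1, 0.1]
finger_gap: 0.0854
```

{"op": "send_rows", "data": {"deltas": [[[1,4,0,0,0,0],[2,8,0,0,0,0],[3,12,0,0,0,0],[3.5,16.5,0,0,0,0],[4,21,0,0,0,0],[4.5,25.5,0,0,0,0],[4.8,30,-3,0,0,0],[4.8,34,-7,0,0,0],[4.8,35,-11,0,0,0],[4.8,35,-14,0,0,0],[4.8,35,-14,0,0,0],[4.8,35,-14,0,0,0]]]}}

```text
clock: 3.7
tcp_pos: [0.465, 0.1259, 0.292]
orientation: [-0.0, 0.643, 0.766, -0.0]
wrist_force: [0.0, -0.2, 0.9]
finger_gap: 0.0854
```

```bash
cat > wl.py <<'E'
from h import *
from scipy.spatial.transform import Rotation as R
import sys
def wl(name):
    s=get_state(); p=read_camera('wrist'); save(p,name)
    q=s['orientation']; Rm=R.from_quat([q[1],q[2],q[3],q[0]]).as_matrix()
    return s,p,pts(p,(Rm,s['tcp_pos']))
E
python3 - <<'E'
from wl import *
s,p,P=wl('w1'); print(s['tcp_pos'],s['joint_pos'],s['orientation'])
ok=p['z_map']>0
for d in silhouettes(p,'knob_center')[:3]:
    q=P[d['mask']&ok]; print(d['conf'],d['box'],len(q),q.min(0),q.max(0))
    t=q[(q[:,2]>.138)&(q[:,2]<.15)]
    if len(t)>10: print(t.mean(0),cv2.minEnclosingCircle((t[:,:2]*1000).astype(np.float32)))
p=read_camera('top');P=pts(p)
g=(p['z_map']>0)&(abs(P[...,0]-.467)<.03)&(abs(P[...,1]-.13)<.03)&(P[...,2]>.135)&(P[...,2]<.155);print(P[g].mean(0) if g.any() else None)
E
```

```text
[0.4650357  0.12590407 0.29203649] [ 9.76410769e-02  1.20271487e-01 -5.15112936e-02  1.39922458e+00
 -1.00267788e-04  1.49536575e+00] [-3.79380925e-05  6.43347128e-01  7.65574595e-01 -1.10490906e-04]
0.98 [318.9, 180.9, 44.0, 45.9] 1401 [0.44754354 0.10887993 0.11386145] [0.49018334 0.15185237 0.14688309]
[0.46861317 0.13157408 0.14311647] ((468.89111328125, 130.2195281982422), 21.03316307067871)
0.75 [536.0, 7.5, 80.0, 14.9] 760 [ 6.59654884e-01  3.64267550e-01 -6.13241429e-04] [0.76763865 0.4065715  0.09132139]
None
```

View pics/w1.png

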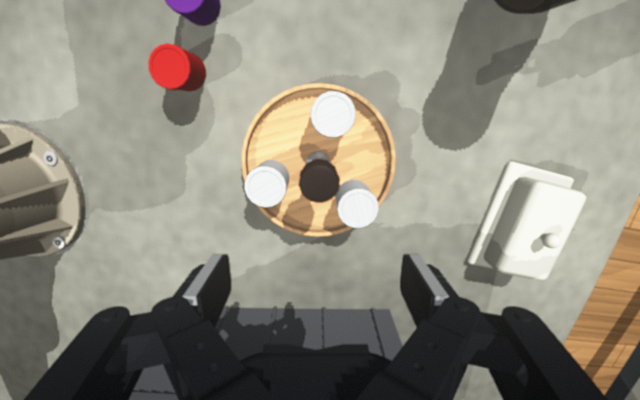

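The wrist view shows the knob at (319,181), clear of the tins, at world (0.469, 0.1305). I'll descend and grip it.

{"op": "send_rows", "data": {"deltas": [[[0.4,0.45,-4,0,0,0],[0.4,0.45,-8,0,0,0],[0.4,0.45,-11,0,0,0],[0.4,0.45,-14,0,0,0],[0.4,0.45,-16,0,0,0],[0.4,0.45,-17.5,0,0,0],[0.4,0.45,-18.2,0,0,0],[0.4,0.45,-18.2,0,0,0],[0.4,0.45,-18.2,0,0,0]]]}}

```text
clock: 4.75
tcp_pos: [0.4704, 0.1304, 0.1106]
orientation: [0.001, 0.644, 0.765, 0.001]
wrist_force: [0.3, -0.7, 0.1]
finger_gap: 0.0853
```

{"op": "send_rows", "data": {"deltas": [[[0,0,0,0,0,0],[0,0,0,0,0,0],[0,0,0,0,0,0],[0,0,0,0,0,0],[0,0,0,0,0,0],[0,0,0,0,0,0],[0,0,0,0,0,0]]], "jaw": -1, "force": 60}}

```text
clock: 5.45
tcp_pos: [0.468, 0.1302, 0.1099]
orientation: [-0.0, 0.643, 0.766, -0.001]
wrist_force: [-4.0, -1.0, 7.3]
finger_gap: 0.0411
```

Run:
```python
from wl import *
s,p,P=wl('w2'); print(s)
p=read_camera('scene'); cv2.imwrite('pics/s2.png',cv2.resize(p['img'][180:320,250:450,::-1],(800,560)))
```

```text
{'clock': 5.45, 'joint_pos': array([ 1.06309129e-01,  2.18265189e-01, -3.91228212e-01,  9.62790252e-01,
       -6.81564807e-04,  1.50392792e+00]), 'qvel': array([-0.00240363, -0.00157689, -0.00060925, -0.00529059, -0.00200131,
       -0.00163365]), 'tau': array([ 1.86597034e-01, -3.71448112e+01,  2.73114306e+01, -1.93851426e+00,
        3.10710473e-01,  2.27528281e-02]), 'tcp_pos': array([0.46803936, 0.13019359, 0.10986832]), 'orientation': array([-2.69703447e-04,  6.43306197e-01,  7.65608560e-01, -7.72287224e-04]), 'wrist_force': array([-3.99323628, -0.96957572,  7.29395137]), 'ft_torque': array([-2.48882032e-01,  8.38215817e-01,  1.52260911e-04]), 'finger_gap': 0.04113880495245566}
```

View pics/w2.png

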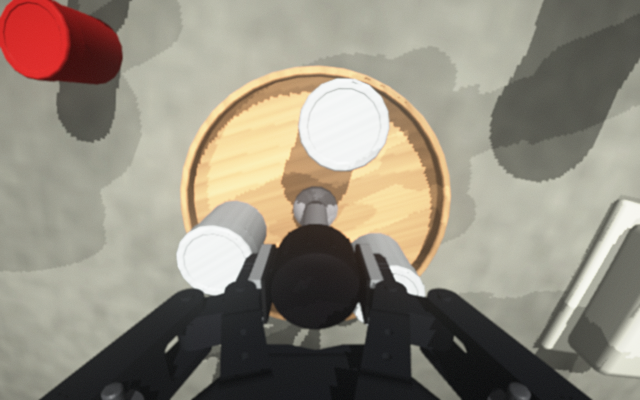

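View pics/s2.png

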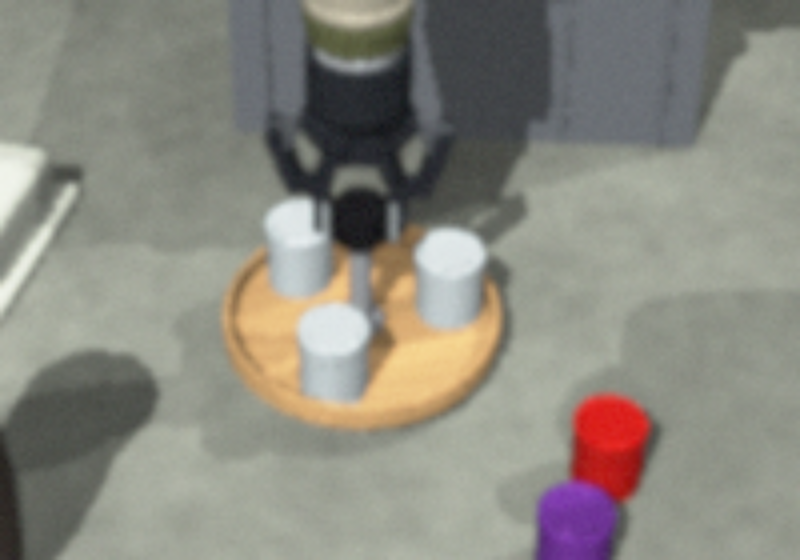

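Grip is good: gap 41 mm, and the tins are undisturbed. Now the first twist and lift stroke.

{"op": "send_rows", "data": {"deltas": [[[0,0,0.01,0,0,5],[0,0,0.03,0,0,12],[0,0,0.06,0,0,20],[0,0,0.085,0,0,28],[0,0,0.11,0,0,36],[0,0,0.135,0,0,44]]]}}

```text
clock: 6.15
tcp_pos: [0.4686, 0.1306, 0.1106]
orientation: [-0.0, 0.307, 0.952, -0.0]
wrist_force: [-0.8, 0.5, -1.0]
finger_gap: 0.0414
```

Run:
```python
from wl import *
s,p,P=wl('w3'); print({k:s[k] for k in('clock','joint_pos','tcp_pos','wrist_force','ft_torque','finger_gap')})
p=read_camera('scene'); cv2.imwrite('pics/s3.png',cv2.resize(p['img'][180:320,250:450,::-1],(800,560)))
```

```text
{'clock': 6.15, 'joint_pos': array([ 1.06451356e-01,  2.18175682e-01, -3.89310774e-01,  9.64095232e-01,
        2.90642878e-04,  7.30259420e-01]), 'tcp_pos': array([0.4686284 , 0.1306186 , 0.11061608]), 'wrist_force': array([-0.78341993,  0.48961326, -0.97121402]), 'ft_torque': array([0.1154434 , 0.00110586, 0.03297152]), 'finger_gap': 0.0414181798560855}
```

View pics/s3.png

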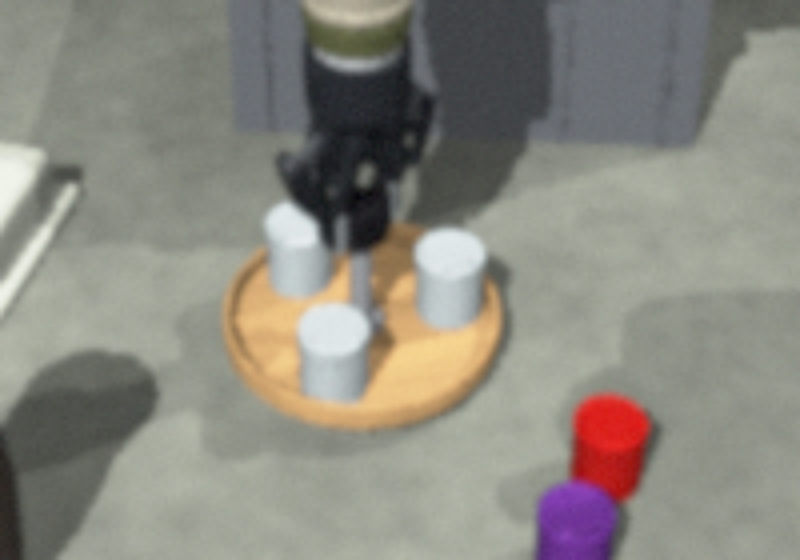

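{"op": "send_rows", "data": {"deltas": [[[0,0,0.02,0,0,8],[0,0,0.045,0,0,16],[0,0,0.07,0,0,24],[0,0,0.095,0,0,32],[0,0,0.12,0,0,40],[0,0,0.145,0,0,48],[0,0,0.17,0,0,56],[0,0,0.195,0,0,64],[0,0,0.22,0,0,72],[0,0,0.245,0,0,80],[0,0,0.27,0,0,88],[0,0,0.295,0,0,96]]]}}

```text
clock: 7.45
tcp_pos: [0.4685, 0.1304, 0.1134]
orientation: [-0.001, -0.5, 0.866, 0.0]
wrist_force: [-0.3, -1.3, -4.0]
finger_gap: 0.0414
```

Run:
```python
from wl import *
s,p,P=wl('w4'); print({k:s[k] for k in('clock','joint_pos','tcp_pos','wrist_force','ft_torque','finger_gap')})
p=read_camera('scene'); cv2.imwrite('pics/s4.png',cv2.resize(p['img'][180:320,250:450,::-1],(800,560)))
```

```text
{'clock': 7.45, 'joint_pos': array([ 1.06273929e-01,  2.15789957e-01, -3.84802321e-01,  9.71501914e-01,
        1.06995189e-05, -9.41392433e-01]), 'tcp_pos': array([0.46851549, 0.13043641, 0.11342392]), 'wrist_force': array([-0.25972905, -1.33165347, -3.97464227]), 'ft_torque': array([-0.27748802,  0.2255342 ,  0.04693083]), 'finger_gap': 0.04140025361838498}
```

View pics/s4.png

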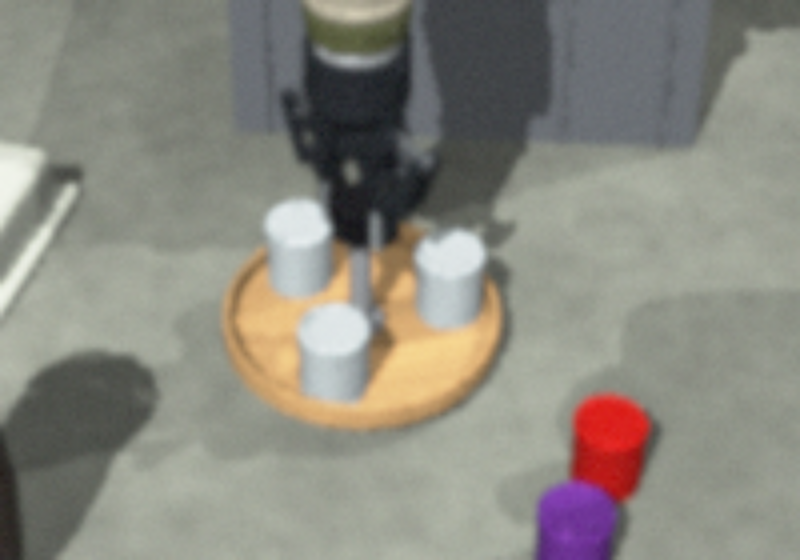

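View pics/w4.png

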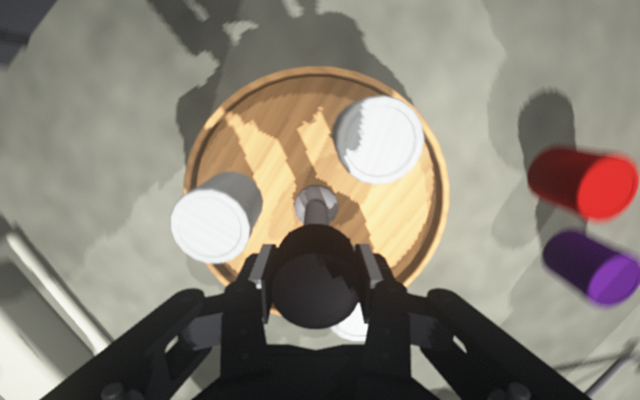

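The carousel and tins are unmoved, and the TCP is up 3.5 mm with about a 4 N pull, so the twist works. Reversing.

{"op": "send_rows", "data": {"deltas": [[[0,0,0.015,0,0,-8],[0,0,0.04,0,0,-16],[0,0,0.065,0,0,-24],[0,0,0.09,0,0,-32],[0,0,0.115,0,0,-40],[0,0,0.14,0,0,-48],[0,0,0.165,0,0,-56],[0,0,0.19,0,0,-64],[0,0,0.215,0,0,-72],[0,0,0.24,0,0,-80],[0,0,0.265,0,0,-88],[0,0,0.29,0,0,-96]]]}}

```text
clock: 8.75
tcp_pos: [0.4688, 0.1305, 0.1166]
orientation: [-0.0, 0.315, 0.949, -0.0]
wrist_force: [-3.9, -2.2, 7.0]
finger_gap: 0.0415
```

Run:
```python
from wl import *
s,p,P=wl('w5'); print({k:s[k] for k in('clock','joint_pos','tcp_pos','wrist_force','ft_torque','finger_gap')})
p=read_camera('scene'); cv2.imwrite('pics/s5.png',cv2.resize(p['img'][180:320,250:450,::-1],(800,560)))
```

```text
{'clock': 8.75, 'joint_pos': array([ 1.06386017e-01,  2.12925382e-01, -3.79944196e-01,  9.78444032e-01,
        4.43307865e-05,  7.47996655e-01]), 'tcp_pos': array([0.46881259, 0.13053237, 0.11659674]), 'wrist_force': array([-3.94705834, -2.24203352,  7.04316031]), 'ft_torque': array([-0.36193707,  0.74937133,  0.0934159 ]), 'finger_gap': 0.0414884518977247}
```

View pics/s5.png

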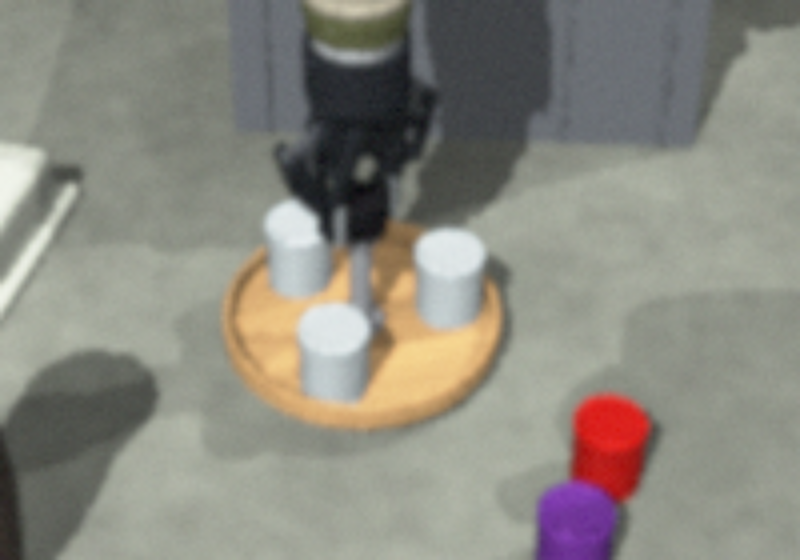

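{"op": "send_rows", "data": {"deltas": [[[0,0,0.015,0,0,8],[0,0,0.04,0,0,16],[0,0,0.065,0,0,24],[0,0,0.09,0,0,32],[0,0,0.115,0,0,40],[0,0,0.14,0,0,48],[0,0,0.165,0,0,56],[0,0,0.19,0,0,64],[0,0,0.215,0,0,72],[0,0,0.24,0,0,80],[0,0,0.265,0,0,88],[0,0,0.29,0,0,96]]]}}

```text
clock: 10.05
tcp_pos: [0.4685, 0.1302, 0.119]
orientation: [-0.001, -0.502, 0.865, 0.0]
wrist_force: [-1.6, -0.0, -4.7]
finger_gap: 0.0415
```

{"op": "send_rows", "data": {"deltas": [[[0,0,0.015,0,0,-8],[0,0,0.04,0,0,-16],[0,0,0.065,0,0,-24],[0,0,0.09,0,0,-32],[0,0,0.115,0,0,-40],[0,0,0.14,0,0,-48],[0,0,0.165,0,0,-56],[0,0,0.19,0,0,-64],[0,0,0.215,0,0,-72],[0,0,0.24,0,0,-80],[0,0,0.265,0,0,-88],[0,0,0.29,0,0,-96]]]}}

```text
clock: 11.25
tcp_pos: [0.4691, 0.13, 0.123]
orientation: [0.0, 0.313, 0.95, -0.001]
wrist_force: [-2.5, -0.7, 4.3]
finger_gap: 0.0413
```

Run:
```python
from wl import *
s,p,P=wl('w6'); print({k:s[k] for k in('clock','joint_pos','tcp_pos','wrist_force','ft_torque','finger_gap')})
p=read_camera('scene'); cv2.imwrite('pics/s6.png',cv2.resize(p['img'][180:320,250:450,::-1],(800,560)))
P=pts(p)
for t in ('knob_center',):
  for d in silhouettes(p,t)[:2]:
    q=P[d['mask']&(p['z_map']>0)];print(d['conf'],d['box'],np.percentile(q,[2,50,98],axis=0).round(3).tolist())
```

```text
{'clock': 11.25, 'joint_pos': array([ 0.10596752,  0.20706273, -0.370298  ,  0.99319665, -0.00122702,
        0.74177258]), 'tcp_pos': array([0.46905558, 0.12997239, 0.12300115]), 'wrist_force': array([-2.50901231, -0.66989444,  4.27380795]), 'ft_torque': array([-0.04595558,  0.77416824,  0.00745697]), 'finger_gap': 0.04133914074635421}
0.65 [343.8, 231.4, 12.4, 16.7] [[0.449, 0.115, 0.117], [0.463, 0.143, 0.153], [0.476, 0.156, 0.16]]
0.4 [371.9, 125.8, 107.0, 9.5] [[0.307, -0.455, 0.2], [0.425, -0.418, 0.205], [0.527, -0.132, 0.354]]
```

View pics/s6.png

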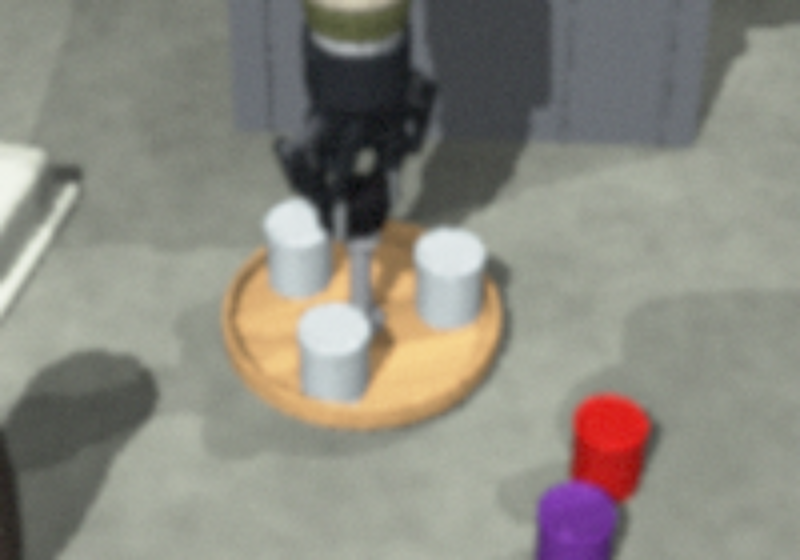

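View pics/w6.png

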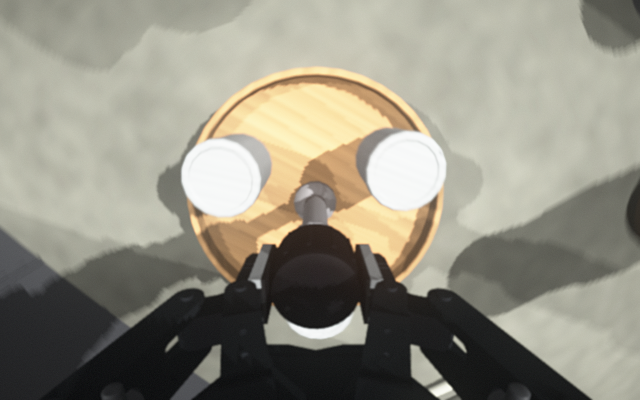

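The knob has risen about 13 mm with the TCP, and the carousel is still standing. One more twisting stroke, then I'll lift it clear.

{"op": "send_rows", "data": {"deltas": [[[0,0,0.015,0,0,8],[0,0,0.04,0,0,16],[0,0,0.065,0,0,24],[0,0,0.09,0,0,32],[0,0,0.115,0,0,40],[0,0,0.14,0,0,32],[0,0,0.165,0,0,24],[0,0,0.19,0,0,16],[0,0,0.215,0,0,8],[0,0,0.24,0,0,0],[0,0,0.265,0,0,-8],[0,0,0.29,0,0,-16]]]}}

```text
clock: 12.6
tcp_pos: [0.4697, 0.1305, 0.1253]
orientation: [0.0, 0.442, 0.897, 0.0]
wrist_force: [0.3, -0.1, 0.0]
finger_gap: 0.0413
```

{"op": "send_rows", "data": {"deltas": [[[0,0,0.03,0,0,-8],[0,0,0.07,0,0,-16],[0,0,0.15,0,0,-24],[0,0,0.3,0,0,-28],[0,0,0.5,0,0,-28],[0,0,0.8,0,0,-28],[0,0,1.2,0,0,-28],[0,0,1.7,0,0,-28],[0,0,2.3,0,0,-28],[0,0,2.3,0,0,-28]]]}}

```text
clock: 13.6
tcp_pos: [0.4699, 0.1306, 0.1494]
orientation: [0.001, 0.643, 0.766, 0.001]
wrist_force: [0.5, 0.7, -1.3]
finger_gap: 0.0412
```

Run:
```python
from wl import *
s,p,P=wl('w7'); print({k:s[k] for k in('clock','joint_pos','tcp_pos','wrist_force','ft_torque','finger_gap','orientation')})
p=read_camera('scene'); cv2.imwrite('pics/s7.png',cv2.resize(p['img'][180:320,250:450,::-1],(800,560)))
```

```text
{'clock': 13.6, 'joint_pos': array([ 1.06242267e-01,  1.86573525e-01, -3.26700788e-01,  1.05551092e+00,
        9.71923856e-06,  1.50371854e+00]), 'tcp_pos': array([0.46990165, 0.13056867, 0.14936038]), 'wrist_force': array([ 0.51879006,  0.72944723, -1.25399937]), 'ft_torque': array([ 0.03606472, -0.0117916 ,  0.04517384]), 'finger_gap': 0.04120915937718921, 'orientation': array([6.93467298e-04, 6.43251719e-01, 7.65654110e-01, 7.28183823e-04])}
```

View pics/s7.png

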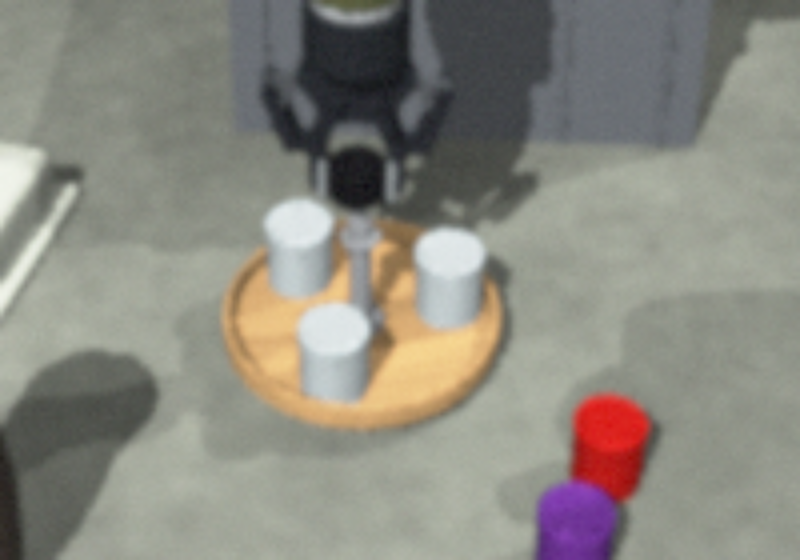

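View pics/w7.png

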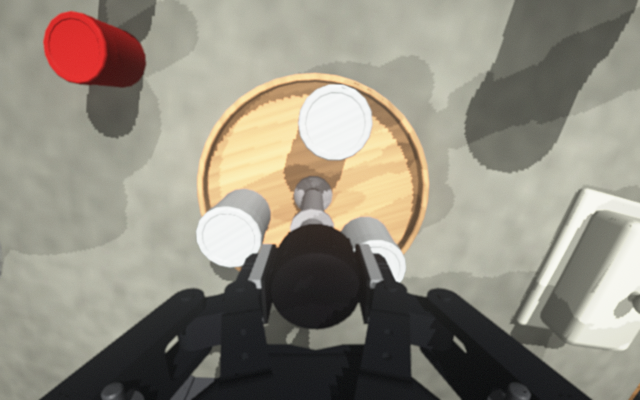

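The knob is off, held in the pads, and the carousel and tins are in place. Before placing it I'll check how far the camera sticks out towards the open lid.

Run:
```python
from wl import *
p=read_camera('wrist'); print(p['hand_eye'].round(3))
```

```text
[[ 0.    -0.954 -0.299  0.076]
 [ 1.     0.    -0.     0.001]
 [ 0.    -0.299  0.954 -0.142]
 [ 0.     0.     0.     1.   ]]
```

{"op": "send_rows", "data": {"deltas": [[[0,0,4,0,0,0],[0,0,8,0,0,0],[0,0,12,0,0,0],[0,0,16,0,0,0],[0,0,20,0,0,0],[0,0,24,0,0,0],[0,0,27,0,0,0],[0,0,27,0,0,0]]]}}

```text
clock: 14.55
tcp_pos: [0.4703, 0.1306, 0.4222]
orientation: [0.002, 0.643, 0.766, 0.003]
wrist_force: [0.3, -0.1, -0.4]
finger_gap: 0.0416
```

The camera sits 76 mm out on the lid side, so I'll turn the tool half round on the way so it faces the shut half.

{"op": "send_rows", "data": {"deltas": [[[0,-3,0,0,0,8],[0,-6,0,0,0,16],[0,-9,0,0,0,24],[0,-12,0,0,0,32],[0,-15,0,0,0,40],[0,-18,0,0,0,48],[0,-21,0,0,0,56],[0,-24,0,0,0,64],[-1,-27,0,0,0,72],[-1.5,-30,0,0,0,80],[-2,-33,0,0,0,88],[-2.3,-35.5,0,0,0,96]]]}}

```text
clock: 15.75
tcp_pos: [0.4455, -0.2259, 0.4168]
orientation: [-0.001, -0.141, 0.99, 0.001]
wrist_force: [0.4, -0.1, 0.1]
finger_gap: 0.0412
```

{"op": "send_rows", "data": {"deltas": [[[0,0,0,0,0,8],[0,0,0,0,0,16],[0,0,0,0,0,24],[0,0,0,0,0,32],[0,0,0,0,0,40],[0,0,0,0,0,48],[0,0,0,0,0,56],[0,0,0,0,0,64],[0,0,0,0,0,72],[0,0,0,0,0,80],[0,0,0,0,0,83],[0,0,0,0,0,83]]]}}

```text
clock: 16.95
tcp_pos: [0.446, -0.2244, 0.4169]
orientation: [0.0, 0.76, -0.65, -0.001]
wrist_force: [0.2, -0.4, -2.0]
finger_gap: 0.0414
```

Run:
```python
from wl import *
s,p,P=wl('w8'); print({k:s[k] for k in('clock','joint_pos','tcp_pos','wrist_force','finger_gap','orientation')})
p=read_camera('top'); cv2.imwrite('pics/t8.png',cv2.resize(p['img'][:,:,::-1],(800,500)))
```

```text
{'clock': 16.95, 'joint_pos': array([-6.27051715e-01,  1.87783053e-01,  3.34836826e-01,  1.72001112e+00,
       -5.02455222e-05, -2.35354670e+00]), 'tcp_pos': array([ 0.44596246, -0.22437236,  0.4168877 ]), 'wrist_force': array([ 0.19701593, -0.40619643, -1.96508634]), 'finger_gap': 0.04139702999770519, 'orientation': array([ 1.11925370e-04,  7.59956923e-01, -6.49972544e-01, -1.07499023e-03])}
```

View pics/w8.png

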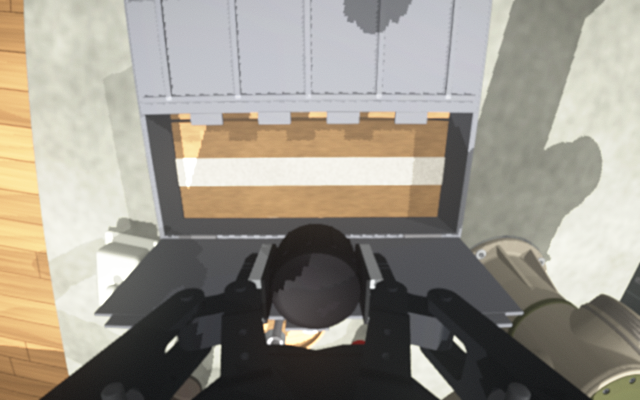

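View pics/t8.png

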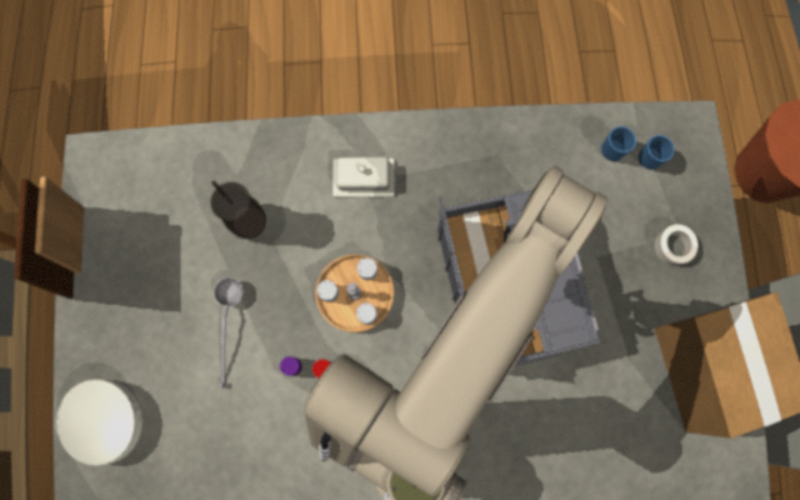

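The wrist view shows the opening between the rim at row 236 and the shut lid's edge at row 112. I'll measure it before descending.

Run:
```python
from wl import *
s,p,P=wl('w9')
for v in (60,100,108,120,140,200,215,222,232,236,240,250):
    print(v,P[v,305].round(3), p['z_map'][v,305].round(3))
for u in (150,165,180,440,460,470): print(u,P[180,u].round(3))
```

```text
60 [ 0.478 -0.35   0.209] 0.319
100 [ 0.472 -0.308  0.204] 0.336
108 [ 0.47  -0.299  0.205] 0.338
120 [ 0.47  -0.283  0.135] 0.41
140 [ 0.466 -0.257  0.144] 0.409
200 [ 0.454 -0.171  0.146] 0.434
215 [ 0.45  -0.148  0.145] 0.441
222 [ 0.459 -0.3    0.56 ] 0.0
232 [ 0.455 -0.244  0.43 ] 0.14
236 [ 0.455 -0.244  0.435] 0.136
240 [ 0.455 -0.244  0.439] 0.132
250 [ 0.454 -0.243  0.447] 0.124
150 [ 0.762 -0.119 -0.001]
165 [ 0.646 -0.179  0.176]
180 [ 0.638 -0.173  0.144]
440 [ 0.264 -0.231  0.146]
460 [ 0.258 -0.243  0.19 ]
470 [ 0.136 -0.217  0.001]
```

{"op": "send_rows", "data": {"deltas": [[[0,0,-4,0,0,0],[0,0,-8,0,0,0],[0,0,-12,0,0,0],[0,0,-16,0,0,0],[0,0,-19,0,0,0],[0,0,-22,0,0,0],[0,0,-24,0,0,0],[0,0,-25.5,0,0,0],[0,0,-26.3,0,0,0],[0,0,-26.7,0,0,0],[0,0,-26.9,0,0,0],[0,0,-26.9,0,0,0]]]}}

```text
clock: 18.3
tcp_pos: [0.4465, -0.2247, 0.1497]
orientation: [-0.0, 0.76, -0.65, 0.0]
wrist_force: [0.7, -0.1, -0.2]
finger_gap: 0.0416
```

Run:
```python
from wl import *
s,p,P=wl('w10'); print({k:s[k] for k in('clock','tcp_pos','wrist_force','finger_gap')})
```

```text
{'clock': 18.3, 'tcp_pos': array([ 0.44645068, -0.2247374 ,  0.14968306]), 'wrist_force': array([ 0.72799978, -0.0764797 , -0.22787471]), 'finger_gap': 0.0416290813292588}
```

View pics/w10.png

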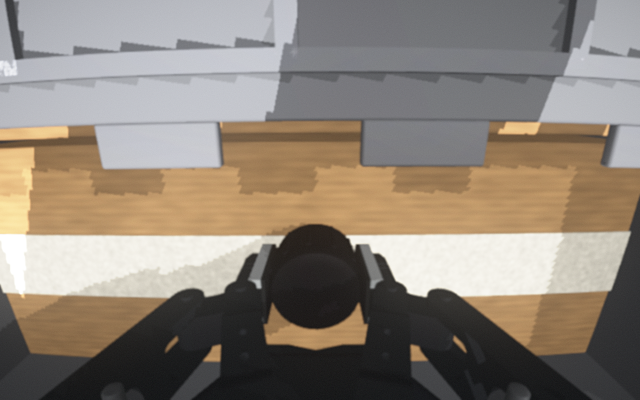

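The knob hangs just over the tape strip, around (316,280). I'll lower it gently the last millimetres.

{"op": "send_rows", "data": {"deltas": [[[0,0,-0.1,0,0,0],[0,0,-0.2,0,0,0],[0,0,-0.3,0,0,0],[0,0,-0.35,0,0,0],[0,0,-0.35,0,0,0]]]}}

```text
clock: 18.85
tcp_pos: [0.4461, -0.2245, 0.1456]
orientation: [0.0, 0.76, -0.65, -0.0]
wrist_force: [0.2, 0.1, -1.5]
finger_gap: 0.0414
```

{"op": "send_rows", "data": {"deltas": [[[0,0,0,0,0,0],[0,0,0,0,0,0],[0,0,0,0,0,0],[0,0,0,0,0,0],[0,0,0,0,0,0],[0,0,0,0,0,0],[0,0,0,0,0,0]]], "jaw": 1}}

```text
clock: 19.55
tcp_pos: [0.4462, -0.2245, 0.1457]
orientation: [0.0, 0.76, -0.65, -0.0]
wrist_force: [-1.0, 0.3, 0.5]
finger_gap: 0.0853
```

{"op": "send_rows", "data": {"deltas": [[[0,0,1,0,0,0],[0,0,3,0,0,0],[0,0,7,0,0,0],[0,0,12,0,0,0],[0,0,17,0,0,0],[0,0,22,0,0,0],[0,0,26.5,0,0,0],[0,0,27,0,0,0],[0,0,27,0,0,0]]]}}

```text
clock: 20.45
tcp_pos: [0.4467, -0.2249, 0.418]
orientation: [-0.0, 0.76, -0.65, 0.002]
wrist_force: [-0.6, 0.3, -0.3]
finger_gap: 0.0851
```

Run:
```python
from wl import *
s,p,P=wl('w11'); print({k:s[k] for k in('clock','tcp_pos','wrist_force','finger_gap','joint_pos')})
for d in silhouettes(p,'knob_center')[:2]:
    q=P[d['mask']&(p['z_map']>0)];print(d['conf'],d['box'],np.percentile(q,[2,50,98],axis=0).round(3).tolist())
```

```text
{'clock': 20.45, 'tcp_pos': array([ 0.44668958, -0.22487047,  0.41797731]), 'wrist_force': array([-0.63165484,  0.2719295 , -0.28986192]), 'finger_gap': 0.08512126048780055, 'joint_pos': array([-6.27004590e-01,  1.84295048e-01,  3.33243628e-01,  1.71536759e+00,
       -5.01419722e-05, -2.35346224e+00])}
0.86 [315.2, 169.1, 35.6, 32.3] [[0.429, -0.245, 0.152], [0.447, -0.227, 0.175], [0.466, -0.207, 0.177]]
```

View pics/w11.png

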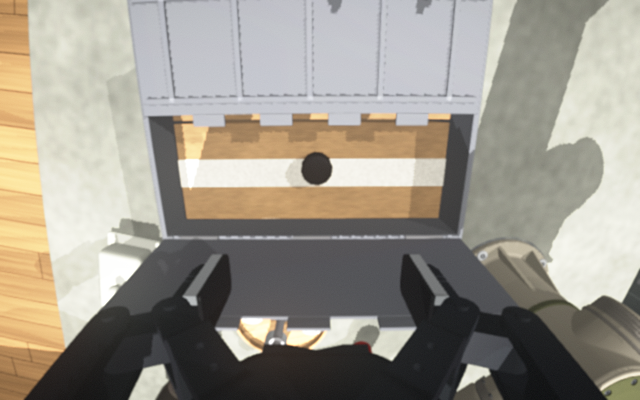

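The knob stands upright on the cartons at (315,169), with its top at 0.177 m and its centre at about 0.161. Now I'll close the jaws, cross over the lid, drop down outside it and push it shut.

{"op": "send_rows", "data": {"deltas": [[[0,3,1,0,0,0],[-1,6,1,0,0,0],[-1.5,9,1,0,0,0],[-2,12,1,0,0,0],[-2.5,15,1,0,0,0],[-2.5,17,0,0,0,0],[-2.5,18,-2,0,0,0],[-2.5,18,-5,0,0,0],[-2.5,18,-8,0,0,0],[-2.5,18,-10.8,0,0,0],[-2.5,18,-10.8,0,0,0],[-2.5,18,-10.8,0,0,0]]], "jaw": -1}}

```text
clock: 21.75
tcp_pos: [0.4202, -0.0442, 0.307]
orientation: [0.001, 0.76, -0.65, -0.001]
wrist_force: [-0.3, 0.4, 0.8]
finger_gap: 0.0002
```

Run:
```python
from wl import *
s,p,P=wl('w12'); print({k:s[k] for k in('clock','tcp_pos','wrist_force','finger_gap','joint_pos')})
p=read_camera('scene'); save(p,'s12')
```

```text
{'clock': 21.75, 'tcp_pos': array([ 0.42016779, -0.04421619,  0.3070314 ]), 'wrist_force': array([-0.28961708,  0.36088782,  0.83844333]), 'finger_gap': 0.0002353882820361997, 'joint_pos': array([-2.95332404e-01,  5.70298102e-03, -1.38835084e-01,  1.42932005e+00,
       -2.90466600e-05, -2.02170828e+00])}
```

View pics/s12.png

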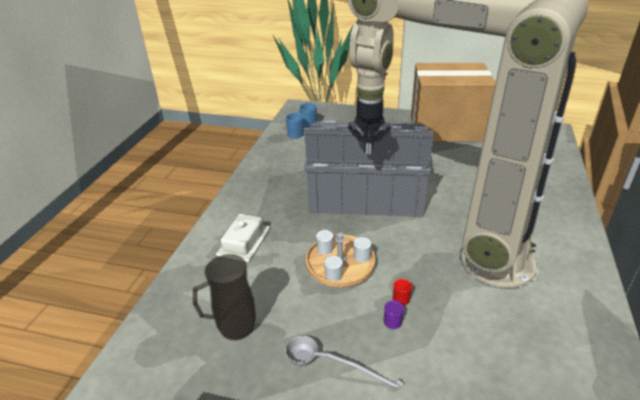

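The fingers are outside the lid at (368,148). Pushing towards the crate.

{"op": "send_rows", "data": {"deltas": [[[0.2,-1.5,0,0,0,0],[0.5,-3,0,0,0,0],[0.7,-4.5,0,0,0,0],[0.9,-6,0,0,0,0],[1.1,-7.2,0,0,0,0],[1.3,-8.4,0,0,0,0],[1.5,-9.6,0,0,0,0],[1.7,-10.8,0,0,0,0],[1.9,-12,0,0,0,0],[2.1,-13.2,0,0,0,0],[2.3,-14.4,0,0,0,0],[2.5,-15.6,0,0,0,0]]]}}

```text
clock: 23.05
tcp_pos: [0.4463, -0.2017, 0.3077]
orientation: [0.0, 0.76, -0.65, 0.0]
wrist_force: [-0.3, -0.2, 0.3]
finger_gap: 0.0001
```

Run:
```python
from wl import *
s,p,P=wl('w13'); print({k:s[k] for k in('clock','tcp_pos','wrist_force','finger_gap','joint_pos')})
p=read_camera('scene'); save(p,'s13')
```

```text
{'clock': 23.05, 'tcp_pos': array([ 0.44633163, -0.20167185,  0.30770108]), 'wrist_force': array([-0.33440115, -0.1624615 ,  0.26432534]), 'finger_gap': 9.801772173149703e-05, 'joint_pos': array([-5.88302109e-01,  1.35299071e-01,  3.83257897e-03,  1.43928372e+00,
       -2.53669367e-04, -2.31453601e+00])}
```

View pics/s13.png

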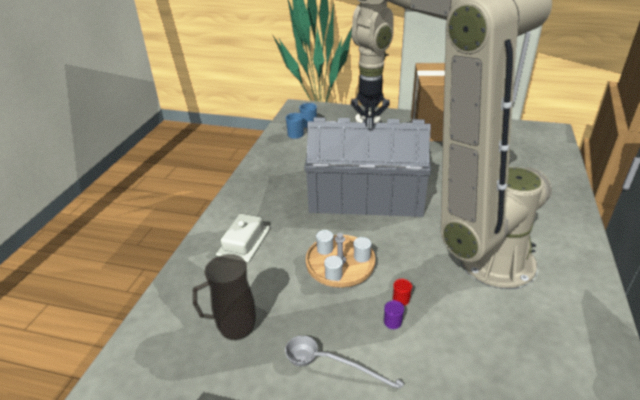

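The lid is leaning in, at about 1.1 rad. A bit further.

{"op": "send_rows", "data": {"deltas": [[[0.2,-1,0,0,0,0],[0.3,-2,0,0,0,0],[0.5,-3,0,0,0,0],[0.6,-4,0,0,0,0],[0.6,-4,0,0,0,0],[0.6,-4,0.5,0,0,0],[0.6,-4,1,0,0,0]]]}}

```text
clock: 23.85
tcp_pos: [0.452, -0.2402, 0.3181]
orientation: [-0.0, 0.76, -0.65, -0.0]
wrist_force: [0.5, -0.5, -0.1]
finger_gap: 0.0003
```

```bash
cat > chk.py <<'E'
from wl import *
def chk(n):
    s=get_state(); print({k:s[k] for k in('clock','tcp_pos','wrist_force','finger_gap')})
    p=read_camera('scene'); save(p,'s'+n); P=pts(p)
    q=P[(p['z_map']>0)&(P[...,2]>.19)&(P[...,2]<.36)&(P[...,0]>.3)&(P[...,0]<.6)&(P[...,1]<-.15)&(P[...,1]>-.29)]
    c=q.mean(0);V=np.linalg.svd(q-c)[2];print('lid pts',len(q),c.round(3),V[2].round(3),q[:,2].min(),q[:,2].max())
    for t in('carousel','tin0'):
        for d in silhouettes(p,t)[:5]:
            r=P[d['mask']&(p['z_map']>0)]; print(t,d['conf'],d['box'],np.median(r,0).round(3))
E
python3 -c "
from chk import *
chk('14')"
```

```text
{'clock': 23.85, 'tcp_pos': array([ 0.45198696, -0.24022308,  0.31810472]), 'wrist_force': array([ 0.53682473, -0.52933152, -0.06421927]), 'finger_gap': 0.0003012677687652016}
lid pts 2011 [ 0.444 -0.216  0.211] [ 0.006 -0.117 -0.993] 0.19019418226828755 0.35999370639098643
carousel 0.8 [340.7, 260.1, 70.0, 50.6] [0.461 0.148 0.025]
tin0 0.89 [324.2, 241.6, 18.2, 27.1] [0.524 0.11  0.069]
tin0 0.74 [362.4, 250.4, 14.5, 24.5] [0.405 0.117 0.073]
tin0 0.62 [333.9, 269.4, 21.3, 24.6] [0.469 0.215 0.075]
tin0 0.61 [403.0, 291.9, 14.7, 27.2] [0.267 0.238 0.054]
tin0 0.58 [393.5, 314.7, 21.7, 25.8] [0.28  0.325 0.054]
```

View pics/s14.png

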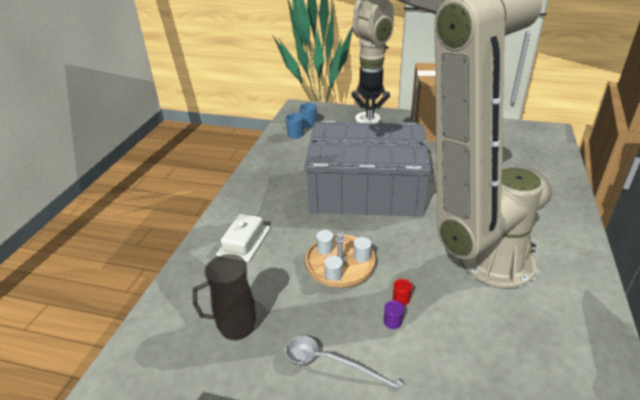

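The lid has fallen shut. I'll back off upward and check both lids' flatness.

{"op": "send_rows", "data": {"deltas": [[[0,1,3,0,0,0],[0,2,7,0,0,0],[0,3,10,0,0,0],[0,3,11,0,0,0],[0,3,11,0,0,0],[0,3,11,0,0,0]]]}}

```text
clock: 24.6
tcp_pos: [0.4522, -0.2104, 0.4273]
orientation: [0.0, 0.76, -0.65, -0.0]
wrist_force: [0.8, 0.1, 0.3]
finger_gap: 0.0002
```

Run:
```python
from chk import *
chk('15')
def plane(P,ok,lab):
    d=np.array([-.163,.987]); c=np.array([.458,-.289]); a=np.array([.987,.163])
    y=(P[...,:2]-c)@d; x=(P[...,:2]-c)@a
    for nm,lo,hi in(('lid',.015,.14),('shut',-.14,-.015)):
        q=np.stack([x,y,P[...,2]],-1)[ok&(y>lo)&(y<hi)&(abs(x)<.18)&(P[...,2]>.17)&(P[...,2]<.26)]
        if len(q)>100:
            A=np.c_[q[:,:2],np.ones(len(q))]; k=np.linalg.lstsq(A,q[:,2],rcond=None)[0]; print(lab,nm,len(q),'slopes',k.round(4), 'z',np.percentile(q[:,2],[5,50,95]).round(4))
for n in('scene','top'):
    p=read_camera(n); plane(pts(p),p['z_map']>0,n)
s,p,P=wl('w15'); plane(P,p['z_map']>0,'wrist')
```

```text
{'clock': 24.6, 'tcp_pos': array([ 0.45223369, -0.21041133,  0.42725913]), 'wrist_force': array([0.77762655, 0.05609196, 0.28685644]), 'finger_gap': 0.00016055201624188932}
lid pts 1920 [ 0.444 -0.215  0.205] [ 0.002 -0.011 -1.   ] 0.19078532879194235 0.21291380094187176
carousel 0.76 [340.6, 260.4, 72.1, 51.9] [0.461 0.147 0.026]
tin0 0.94 [324.2, 241.1, 15.6, 25.2] [0.523 0.11  0.075]
tin0 0.93 [394.3, 315.0, 19.8, 24.8] [0.281 0.325 0.053]
tin0 0.69 [400.9, 291.4, 16.9, 27.1] [0.269 0.237 0.054]
tin0 0.65 [363.8, 250.1, 18.5, 24.5] [0.405 0.118 0.076]
tin0 0.61 [335.3, 269.2, 19.6, 21.2] [0.47  0.216 0.075]
scene lid 2015 slopes [0.0004 0.002  0.2052] z [0.2019 0.2053 0.2092]
scene shut 1651 slopes [2.000e-04 5.100e-03 2.056e-01] z [0.2015 0.2051 0.2095]
top lid 1517 slopes [-0.0013  0.0037  0.2045] z [0.1988 0.2047 0.2108]
top shut 2187 slopes [ 0.0018 -0.0061  0.2045] z [0.1991 0.2047 0.2109]
wrist lid 27599 slopes [-0.      0.003   0.2051] z [0.2036 0.205  0.2082]
wrist shut 29708 slopes [-0.      0.0074  0.2056] z [0.2034 0.2049 0.208 ]
```

View pics/w15.png

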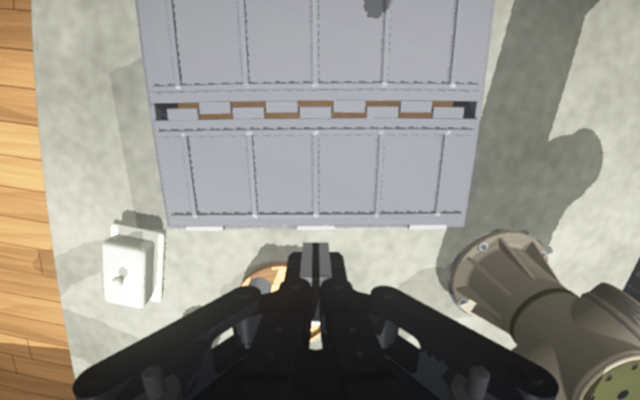

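View pics/s15.png

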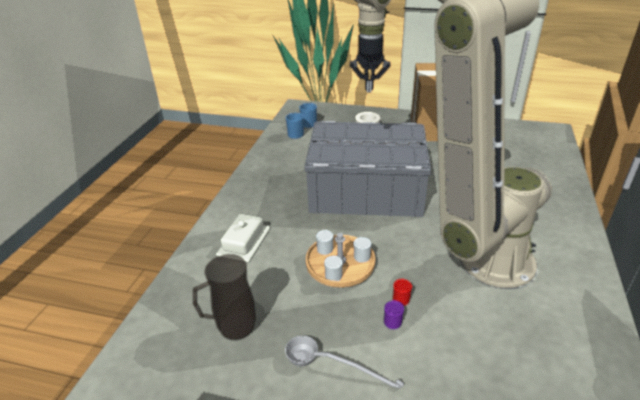

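Both lids lie flat (slopes under 0.01) and mesh at rows 100–118 of the wrist view. The carousel and its three tins haven't moved, and the gripper is in free air.

```bash
python3 -c "
from workcell import hand_in
print(hand_in())"
```

```text
the job is handed in; nothing more can be done
None
```

The knob is off the spindle and standing in the crate, and the open lid is shut. I handed the job in at about 25 s; the hand-in gives no verdict.

- **Knob removal:** I twisted the knob to and fro through strokes of up to 96° while lifting about 2 mm per radian. Wrist force readings stayed within about 7 N, though their vertical sign alternated between strokes, so I relied on the pictures and the tool height. The carousel and its tins did not move visibly.
- **Placing:** I lowered the knob to within a few millimetres of the cartons before letting go. Seen from above afterwards, it stood upright with its centre about 161 mm up.
- **Lid:** I pushed it over with closed fingers until it fell shut.

**Last checks:**
- **Lids:** all three cameras show both lids flat, with slopes under 0.01 and tops at about 205 mm.
- **Carousel:** all three tins are within a few millimetres of where they started.
- **Other items:** the pitcher, butter dish and ladle look untouched, though I did not re-measure them.
- **Gripper:** it is clear of everything.

None of these checks failed or disagreed. The knob cannot be seen under the shut lid, so its final position rests on the view before closing.

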